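# Clear the stacked screw tray and shut the kit drawer

### The job

The upper drawer of the grey kit case will not shut because a screw tray has been stacked on top of one of the two that live in it. Lift that top tray out level, with the hex key still in it, and set it down gently, upright, on the dark rubber mat; then push the drawer fully home until it clicks into its catch. Leave the two lower trays in the drawer and the cracked glass panel, the spudger and the clamped wooden block where they lie.

Things in the scene. Friction and masses are not known exactly. Their poses are not given: they have to be found in the camera images.
- drawer_front (a point): centre of the flat outer face of the upper drawer's front panel (grey steel, 150 wide, 44 high, 6 mm thick), 77 mm above the stool; moves with the drawer. x points into the case (the way to push it shut), y to the panel's left edge seen facing it, z up. A pull lip 70 wide and 3 mm thick sticks out 12 mm along the panel's lower edge, 17 to 20 mm below this point; above it the panel is flat
- drawer (a joint): how far the upper drawer stands open, m: 0 = fully home, front panel against the case; 0.125 = right out; starts 0.102 to 0.116 open. It slides with 1 to 3 N of friction; a sprung roller catch resists with about 4 N more between 9 and 4.5 mm; from about 3 mm on it draws the drawer to 0 by itself and holds it there
- kit: grey steel kit case, fixed, 165 deep (x), 154 wide (y), 106 mm high; origin at the centre of its underside on the stool, x from its drawer side to its back, z up. Its lower drawer is shut and no part of the job. The upper drawer's opening ends 100 mm above the stool: what stands higher in the drawer strikes the case
- tray_top_c (a point): centre, half-way up, of the top tray, the one to take out: white open plastic tray, 92 long (x), 62 wide (y), 30 mm high, walls 2.5, 50 g. Its bottom 5 mm is a foot 82 x 52 mm nested in the tray below. At the start x lies along the drawer and the upper 25 mm stand clear above the drawer's sides and the lower trays; it can be gripped from above across its 62 mm width
- tray_left_c (a point): centre, half-way up, of the tray below the top tray, same make and size, holding screws; it stands in the left half of the drawer (its +y half) and stays there.
- tray_right_c (a point): centre, half-way up, of the third tray of the same make, holding screws; it stands in the right half of the drawer beside the other, with nothing on it, and stays there.
- hex_key_c (a point): middle of the short L-shaped steel hex key, 53 x 20 mm and 5 mm thick, lying loose in the top tray.
- mat_c (a point): centre of the upper face of the dark rubber work mat, fixed, 180 (x) x 160 (y) x 2 mm, lying on the counter to the left or to the right of the stool; z up.
- glass_panel: cracked black phone glass panel, 146 x 70 x 3 mm, loose on top of the kit case; origin at the centre of its underside. Not to be disturbed.
- spudger: aluminium spudger, 142 long x 13 x 4 mm, loose on the stool in front of the drawer; origin at the middle of its underside, x along it. Not to be disturbed.
- clamp_block: wooden block 120 x 40 x 38 mm held in a steel spring clamp, 225 mm long (x) and up to 75 mm wide over all, loose on the counter on the side where the mat is not; origin under the block, 20 mm from its middle towards the clamp. Not to be disturbed.
Not all that is in view belongs to the job. Leave any yellow look-alike of the part that bears tray_top_c alone.

How it is judged (in metres and radians):
On the way, in this order (a step that is already met when the one before it is completed fails the run):
1. the top tray stands on the mat with the hex key in it (x of tray_top_c in the frame of mat_c between -0.06 and 0.06 m and y of tray_top_c in the frame of mat_c between -0.05 and 0.05 m and z of tray_top_c in the frame of mat_c below 0.019 m and angle between tray_top_c's own z axis and vertical below 0.1 rad and distance between hex_key_c and tray_top_c below 0.045 m), for 0.2 s.
2. the drawer is home in its catch (value of joint drawer below 0.003 m), for 0.3 s.
At the end, for the whole second after the job is handed in: The drawer is home in its catch (open less than 3 mm); the top tray stands flat and upright (within 0.1 rad) on the mat, its centre within 60 mm (mat x) and 50 mm (mat y) of the mat's centre, with the hex key inside it; the other two trays stand flat in their places in the drawer (value of joint drawer below 0.003 m and x of tray_top_c in the frame of mat_c between -0.06 and 0.06 m and y of tray_top_c in the frame of mat_c between -0.05 and 0.05 m and z of tray_top_c in the frame of mat_c below 0.019 m and angle between tray_top_c's own z axis and vertical below 0.1 rad and x of hex_key_c in the frame of tray_top_c between -0.044 and 0.044 m and y of hex_key_c in the frame of tray_top_c between -0.029 and 0.029 m and z of hex_key_c in the frame of tray_top_c below 0.015 m and x of tray_left_c in the frame of drawer_front between 0.045 and 0.08 m and z of each of tray_left_c, tray_right_c in the frame of drawer_front below 0.003 m and x of tray_right_c in the frame of drawer_front between 0.045 and 0.08 m); the robot touches nothing.
It fails at once if the top tray is dropped: it falls free at more than 0.6 m/s (linear speed of tray_top above 0.6 m/s and contact force between the fingers and tray_top below 0.01 N).
It fails at once if the glass panel is pushed more than 25 mm (distance of glass_panel from where it was at the start of the episode above 0.025 m).
It fails at once if the spudger or the clamp block is pushed more than 30 mm (distance of any of spudger, clamp_block from where it was at the start of the episode above 0.03 m).
It also fails if it takes over 61 s, if anything falls off the work surface, if the arm or the gripper's body presses on something with over 40 N, if the wrist force passes 120 N, or if a joint passes its speed limit or range.

### The arm

A 6-joint arm with a two-finger parallel gripper is mounted at the origin on the work surface. World frame = base frame: x ahead of the robot, y to its left, z up, the work surface at z = 0. Lengths are in mm, angles in rad, forces in N, time in s.
With the tool pointing down it reaches from about 300 to 825 mm from the base axis. Payload 5.4 kg.
Tool frame: the origin (TCP) lies at the very end of the fingers, on their centre line; the grasp point (between the pads) lies 19 mm behind it; z points along the fingers, y is the direction in which the jaws open and shut (so a half turn about z gives the same grasp; the last joint's range is limited). The gripper opens to 92 mm and grips with 3 to 60 N. Pads are 20 mm wide; open, the fingers measure 128 mm over their backs; the gripper's body (75 mm by 189 mm) begins 69 mm behind the grasp point.
Start: joints at [-1.436, 0.158, 1.597, -0, 1.386, -0.21], TCP at [194.331, -541.148, 214.601] pointing down, gripper open.
Joint ranges: [-2.91, 2.91], [-0.94, 2.29], [0.18, 2.7], [-1.29, 4.43], [0.17, 2.64], [-3, 3]. Speed limits (rad/s): [2.57, 2.57, 3.14, 3.14, 3.14, 3.14].

### API

Orientations are given as [roll, pitch, yaw] about the fixed x, y, z axes, in that order (R = Rz(yaw) Ry(pitch) Rx(roll)).
In Python, from bench import robot gives the robot as it stands.
- The arm moves only by the tool send_rows, never from a script. Its argument "steps" is a list of rows, each a list of 7 numbers: the turn, a rotation vector about the tool's x, y, z in rad, then the shift along the tool's x, y, z in m, then the finger opening in m, from 0 to 0.0919. A call has 1 to 10 rows; each row shifts and turns the commanded pose from where the row before left it, along the tool's axes as they then stand; what a row does not reach is not made up. A row lasts 1/12 s, in which the tool goes at most 41.7 mm and 7.16 degrees, less where a joint would pass 70% of its speed; a pose out of reach is approached as far as the arm can. A call with a gripper value outside its range is refused whole. The fingers move at their own pace and stop on an object; "squeeze" is the grip in N (left out, the last holds). Time passes only in rows, so rows that do not move let the fingers close. It gives the time, the measured TCP pose, the force and the opening at its end, in the units of the state.
- robot.get_obs(): the state, without advancing time (a new reading comes with each control period).
- robot.get_image(name): name is "side" or "top"; returns a dict with "pixels" (420x560x3 uint8, red, green, blue), "camera_matrix" (3x3 intrinsics, pixels), "eye" and "attitude" of the camera in the world. Camera axes: x right, y up, looking along -z (the intrinsics and any distortion apply to the point x, -y, -z); pixel columns grow to the right and rows downward; lengths in mm; the calibration is good to about 2 mm. A picture is of the moment at which its call begins. There is no depth.
- robot.hand_in(): hands the job in, once; it reports no verdict.
The state is a dict: "time_s": time; "joints": joint angles; "qvel": joint speeds; "joint_efforts": joint torques, N m; "tcp_pos": TCP position; "orientation": TCP orientation; "wrist_force": force on the tool from outside, world axes, zero at the start; "torque": the same for the moment, N m; "gripper_width": finger opening in mm.
Only numpy, scipy, OpenCV 4.12 (cv2) and the standard library are available. Lean on these libraries where they do the work, as an engineer would, in place of code of your own. Each camera call takes 0.05 s, during which the arm holds its last target. There are 200 camera calls.

## Working session

There is one attempt and no reset: what is moved stays moved. The work goes in short steps, Python scripts to look and compute and a tool call to move; the robot and the scene stay as the last step left them, time stands still between calls to the robot, and variables do not carry over. Pictures are saved under pics/ and viewed, about 8 in all and at most 12, crops included, and the job is handed in when it is done.

Besides the shell and the picture viewer there is one more tool, called after ">>>" as a command line: name --pt "numbers of a row" for each row, then --argument value for the rest. send_rows: Moves the arm, as the interface text tells. Its arguments: {"type":"object","properties":{"steps":{"type":"array"},"squeeze":{"type":"number"}},"required":["steps"]}

```bash
mkdir -p pics; cat > h.py <<'E'
import numpy as np, cv2
from bench import robot
def shot(n,f=None):
    d=robot.get_image(n); 
    if f: cv2.imwrite('pics/'+f,d['pixels'][:,:,::-1])
    return d
E
python3 - <<'E'
from h import *
for n in('side','top'):
    d=shot(n,n+'0.png'); print({k:(np.round(v,3).tolist() if k!='pixels' else 0) for k,v in d.items()})
    np.savez(n+'0.npz',**d)
print(robot.get_obs())
E
```

```text
{'pixels': 0, 'camera_matrix': [[379.249, 0.0, 280.602], [0.0, 379.249, 207.765], [0.0, 0.0, 1.0]], 'eye': [230.441, 566.597, 555.772], 'attitude': [0.984, 0.023, -2.605]}
{'pixels': 0, 'camera_matrix': [[385.071, 0.0, 284.485], [0.0, 385.071, 210.765], [0.0, 0.0, 1.0]], 'eye': [520.349, -25.286, 959.925], 'attitude': [0.079, 0.021, -1.597]}
{'time_s': 0.1, 'joints': array([-1.43612240e+00,  1.59006642e-01,  1.59806193e+00, -4.82344819e-05,
        1.38621267e+00, -2.10115925e-01]), 'qvel': array([ 0.00087872, -0.00127671, -0.00227872, -0.00030166, -0.00159112,
       -0.00061118]), 'joint_efforts': array([ 1.27372909e-04, -3.86506069e+01, -3.22958672e+01,  7.02932174e-02,
        3.38974607e-02, -5.17128706e-05]), 'tcp_pos': array([ 194.22979909, -540.61122224,  213.72802745]), 'orientation': array([-3.13993132e+00, -3.05836386e-04,  3.44798488e-01]), 'wrist_force': array([ 0.26873116, -0.09712189, -0.56400751]), 'torque': array([-0.04519468, -0.07812337, -0.0398926 ]), 'gripper_width': 91.86468018761508}
```

View pics/side0.png

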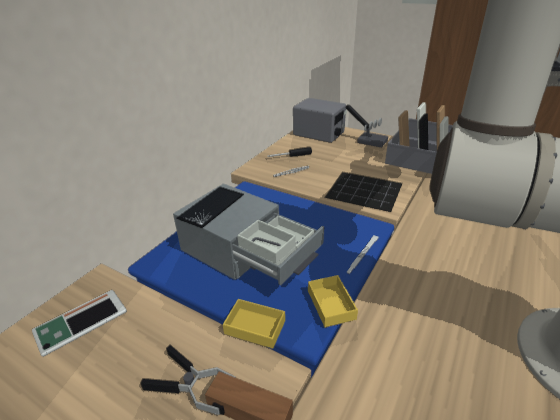

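View pics/top0.png

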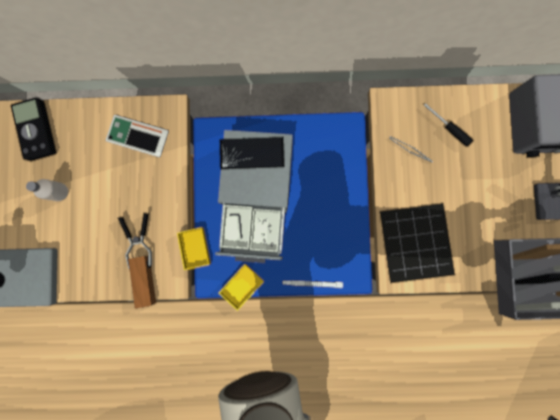

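```bash
cat >> h.py <<'E'
from scipy.spatial.transform import Rotation as R
def ray(d,p):
    Rm=R.from_euler('xyz',d['attitude']).as_matrix(); K=d['camera_matrix']
    v=np.linalg.solve(K,np.array([p[0],p[1],1.])); v=Rm@(v*[1,-1,-1]); return np.array(d['eye']),v
def onz(d,p,z):
    e,v=ray(d,p); return e+v*(z-e[2])/v[2]
def tri(d1,p1,d2,p2):
    e1,v1=ray(d1,p1);e2,v2=ray(d2,p2); s=np.linalg.lstsq(np.c_[v1,-v2],e2-e1,rcond=None)[0]
    a=e1+s[0]*v1;b=e2+s[1]*v2; return (a+b)/2,np.linalg.norm(a-b)
def proj(d,P):
    Rm=R.from_euler('xyz',d['attitude']).as_matrix(); c=Rm.T@(np.array(P)-d['eye'])*[1,-1,-1]; q=d['camera_matrix']@c; return q[:2]/q[2]
E
python3 - <<'E'
from h import *
s=np.load('side0.npz');t=np.load('top0.npz')
a=s['pixels'][180:285,165:335,::-1]; b=t['pixels'][120:300,180:300,::-1]
a=cv2.resize(a,None,fx=4.7,fy=4.7,interpolation=cv2.INTER_CUBIC)[:,:800]
cv2.imwrite('pics/sc.png',a)
b=cv2.resize(t['pixels'][125:265,210:300,::-1],None,fx=4.2,fy=4.2,interpolation=cv2.INTER_CUBIC)
cv2.imwrite('pics/tc.png',b)
for n,p in (('mat tl',(381,211)),('tr',(444,204)),('br',(454,277)),('bl',(388,283))): print(n,onz(t,p,2).round())
print('mat side',[onz(s,p,2).round() for p in((342,173),(403,187),(387,210),(327,196))])
print('panel',tri(t,(251,257),s,(305,252)))
print('key',tri(t,(236,226),s,(266,241)))
print('spud R',tri(t,(342,285),s,(377,237)))
print('glass',tri(t,(284,138),s,(243,191)))
E
```

```text
mat tl [ 589. -247.    2.]
tr [ 602. -403.    2.]
br [ 422. -417.    2.]
bl [ 412. -256.    2.]
mat side [array([ 601., -397.,    2.]), array([ 417., -401.,    2.]), array([ 421., -267.,    2.]), array([ 585., -255.,    2.])]
panel (array([485.81477929,  69.33239923,  82.38373836]), np.float64(2.224489430447816))
key (array([555.51438356,  98.80014582, 102.89708169]), np.float64(3.875022056563086))
spud R (array([ 407.85778414, -144.27644692,    2.10859662]), np.float64(4.147844911698738))
glass (array([728.57979856, -25.86842809, 104.28384834]), np.float64(54.44069217834553))
```

View pics/sc.png

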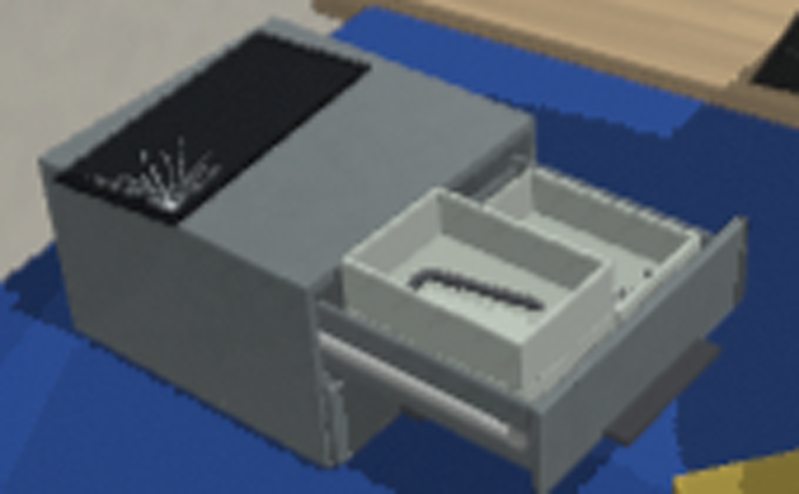

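View pics/tc.png

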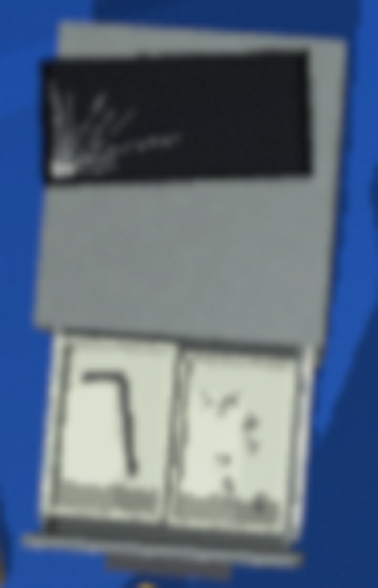

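```bash
python3 - <<'E'
from h import *
s=np.load('side0.npz');t=np.load('top0.npz')
S=lambda p:(165+p[0]/4.7,180+p[1]/4.7); T=lambda p:(210+p[0]/4.2,125+p[1]/4.2)
for n,a,b in (('bl',(343,258),(60,337)),('br',(440,190),(175,345)),('fr',(612,262),(168,523)),('fl',(522,345),(50,514)),
 ('panL',(540,402),(25,540)),('panR',(745,222),(303,555)),('caseL',(308,290),(35,328)),('caseR',(533,118),(325,348)),('caseBL',(40,160),(60,22)),('caseBR',(275,18),(347,40))):
    P,e=tri(s,S(a),t,T(b)); print(n,P.round(1),e.round(1), 'top@113',onz(t,T(b),113).round(),'side@113',onz(s,S(a),113).round(1))
E
```

```text
bl [602.1 122.4 116. ] 2.5 top@113 [603. 124. 113.] side@113 [603.5 118.9 113. ]
br [595.9  61.9 114.1] 3.5 top@113 [598.  63. 113.] side@113 [595.2  60.  113. ]
fr [505.2  68.7 113.9] 1.8 top@113 [504.  68. 113.] side@113 [506.5  68.1 113. ]
fl [510.9 130.2 113.7] 0.6 top@113 [511. 130. 113.] side@113 [511.6 129.6 113. ]
panL [496.2 144.9 103.1] 2.3 top@113 [497. 143. 113.] side@113 [489.4 153.6 113. ]
panR [482.9  -2.3  95.9] 5.1 top@113 [486.  -2. 113.] side@113 [471.4  17.8 113. ]
caseL [608.7 137.5 107.4] 1.2 top@113 [609. 137. 113.] side@113 [603.4 142.6 113. ]
caseR [594.4 -15.9 106.5] 0.2 top@113 [594. -16. 113.] side@113 [589.2  -7.5 113. ]
caseBL [773.2 121.  106.8] 3.9 top@113 [773. 121. 113.] side@113 [763.5 126.7 113. ]
caseBR [759.2 -33.  105.8] 2.5 top@113 [758. -32. 113.] side@113 [749.3 -23.7 113. ]
```

The white tray with the L-shaped key, at top (236,228) and side (266,241), is the target. It could be mistaken for:
- the white screws tray at top (266,229), which stays
- the yellow look-alike at top (194,248)
- the other yellow look-alike at top (241,286)

The close crops confirm the choice. The key lies in the raised tray on the left, with its rim at z≈113. The tray centre is about (553,96) and its yaw about -0.09. The mat centre is about (506,-330).

>>> send_rows --pt "0 0 0.109 0 0 0 0.0919" --pt "0 0 0.109 0 0 0 0.0919" --pt "0 0 0.109 0 0 0 0.0919" --pt "0 0 0.108 0 0 0 0.0919" --pt "0 0 0 0.015 -0.0333 0 0.0919" --pt "0 0 0 0.015 -0.0333 0 0.0919" --pt "0 0 0 0.015 -0.0333 0 0.0919" --pt "0 0 0 0.015 -0.0333 0 0.0919" --pt "0 0 0 0.015 -0.0333 0 0.0919" --pt "0 0 0 0.015 -0.0333 0 0.0919"

```text
time_s: 0.93
tcp_pos: [302.3, -348.4, 214.1]
orientation: [-3.141, 0.0, -0.091]
wrist_force: [1.9, -0.5, 0.2]
gripper_width: 91.4
```

>>> send_rows --pt "0 0 0 0.015 -0.0333 0 0.0919" --pt "0 0 0 0.015 -0.0333 0 0.0919" --pt "0 0 0 0.015 -0.0333 0 0.0919" --pt "0 0 0 0.015 -0.0333 0 0.0919" --pt "0 0 0 0.015 -0.0333 0 0.0919" --pt "0 0 0 0.015 -0.0333 0 0.0919" --pt "0 0 0 0.015 -0.0333 0 0.0919" --pt "0 0 0 0.015 -0.0333 0 0.0919" --pt "0 0 0 0.015 -0.0333 0 0.0919" --pt "0 0 0 0.015 -0.0333 0 0.0919"

```text
time_s: 1.77
tcp_pos: [481.6, -30.2, 214.3]
orientation: [-3.142, 0.0, -0.09]
wrist_force: [-0.3, -0.6, 0.8]
gripper_width: 92.0
```

>>> send_rows --pt "0 0 0 0.015 -0.0333 0 0.0919" --pt "0 0 0 0.015 -0.0333 0 0.0919" --pt "0 0 0 0.015 -0.0333 0 0.0919" --pt "0 0 0 0.015 -0.0333 0 0.0919" --pt "0 0 0 0 0 0 0.0919" --pt "0 0 0 0 0 0 0.0919"

```text
time_s: 2.27
tcp_pos: [552.9, 96.5, 213.7]
orientation: [3.141, 0.002, -0.087]
wrist_force: [-0.1, -0.8, -0.0]
gripper_width: 91.8
```

>>> send_rows --pt "0 0 0 0 0 0.03 0.0919" --pt "0 0 0 0 0 0.03 0.0919" --pt "0 0 0 0 0 0.02 0.0919" --pt "0 0 0 0 0 0.01 0.0919" --pt "0 0 0 0 0 0 0.0919"

```text
time_s: 2.68
tcp_pos: [550.7, 94.2, 121.9]
orientation: [3.141, 0.006, -0.092]
wrist_force: [0.1, 0.1, 0.3]
gripper_width: 92.2
```

```bash
python3 - <<'E'
from h import *
d=shot('side'); cv2.imwrite('pics/s2.png',cv2.resize(d['pixels'][150:290,190:340,::-1],None,fx=4,fy=4,interpolation=cv2.INTER_CUBIC)); print(robot.get_obs()['tcp_pos'])
E
```

```text
[552.24314582  94.27559874 124.00972877]
```

View pics/s2.png

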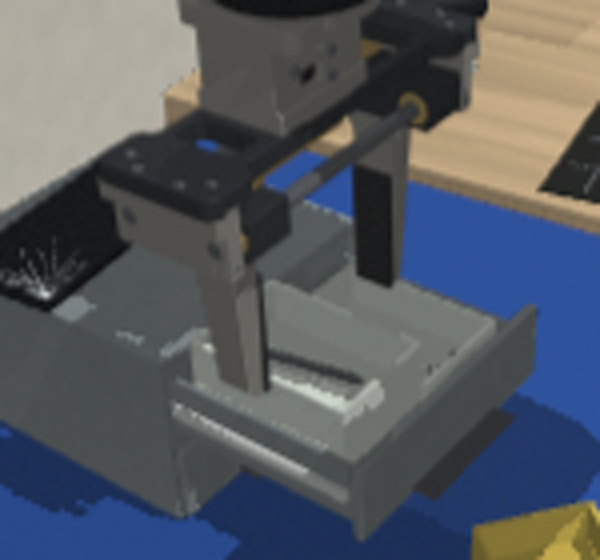

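The fingers straddle the top tray on both sides: left tip at crop (245,385), right tip at (375,280). Going down and closing gently.

>>> send_rows --pt "0 0 0 0 -0.001 0.012 0.0919" --pt "0 0 0 0 0 0.012 0.0919" --pt "0 0 0 0 0 0.007 0.0919" --pt "0 0 0 0 0 0 0.0919" --pt "0 0 0 0 0 0 0.08" --pt "0 0 0 0 0 0 0.07" --pt "0 0 0 0 0 0 0.064" --pt "0 0 0 0 0 0 0.055" --pt "0 0 0 0 0 0 0.055" --pt "0 0 0 0 0 0 0.055" --squeeze 10

```text
time_s: 3.57
tcp_pos: [553.6, 96.1, 94.1]
orientation: [-3.141, -0.001, -0.09]
wrist_force: [-0.3, 0.1, 2.1]
gripper_width: 61.4
```

>>> send_rows --pt "0 0 0 0 0 0 0.055" --pt "0 0 0 0 0 0 0.055" --pt "0 0 0 0 0 0 0.055" --pt "0 0 0 0 0 0 0.055"

```text
time_s: 3.9
tcp_pos: [553.5, 96.1, 94.1]
orientation: [-3.141, -0.001, -0.09]
wrist_force: [-0.8, 0.2, 3.0]
gripper_width: 61.7
```

>>> send_rows --pt "0 0 0 0 0 -0.004 0.055" --pt "0 0 0 0 0 -0.006 0.055" --pt "0 0 0 0 0 -0.01 0.055" --pt "0 0 0 0 0 -0.015 0.055" --pt "0 0 0 0 0 -0.015 0.055" --pt "0 0 0 0 0 -0.015 0.055" --pt "0 0 0 0 0 -0.015 0.055" --pt "0 0 0 0 0 -0.015 0.055" --pt "0 0 0 0 0 -0.01 0.055" --pt "0 0 0 0 0 0 0.055"

```text
time_s: 4.73
tcp_pos: [554.8, 96.0, 201.8]
orientation: [-3.141, -0.005, -0.09]
wrist_force: [0.7, -0.2, -0.2]
gripper_width: 62.1
```

```bash
python3 - <<'E'
from h import *
d=shot('side'); cv2.imwrite('pics/s3.png',cv2.resize(d['pixels'][130:290,190:340,::-1],None,fx=3.7,fy=3.7,interpolation=cv2.INTER_CUBIC)); print(robot.get_obs()['tcp_pos'])
E
```

```text
[554.00507175  96.08535595 200.07122013]
```

View pics/s3.png

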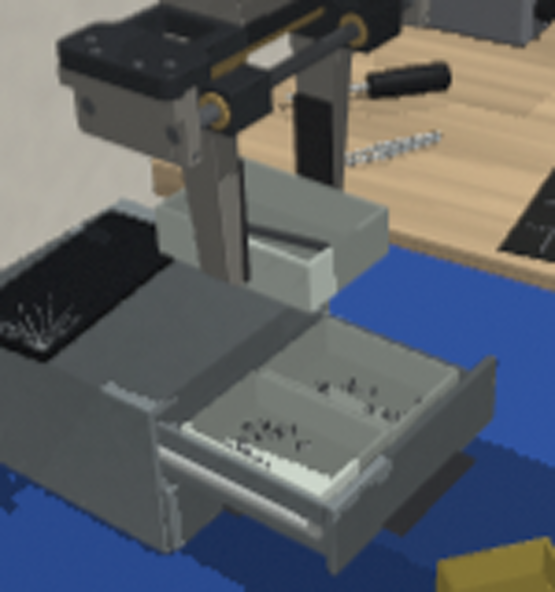

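The tray is lifted level with the key in it (crop (290,235)). Both screw trays are still in the drawer, at crop (270,440) and (375,385). Next: carry the tray to the mat.

>>> send_rows --pt "0 0 0 0 0.006 0 0.055" --pt "0 0 0 0 0.012 0 0.055" --pt "0 0 0 -0.0005 0.018 0 0.055" --pt "0 0 0 -0.0005 0.02 0 0.055" --pt "0 0 0 -0.0005 0.02 0 0.055" --pt "0 0 0 -0.0005 0.02 0 0.055" --pt "0 0 0 -0.0005 0.02 0 0.055" --pt "0 0 0 -0.0005 0.02 0 0.055" --pt "0 0 0 -0.0005 0.02 0 0.055" --pt "0 0 0 -0.0005 0.02 0 0.055"

```text
time_s: 5.62
tcp_pos: [532.1, -80.5, 197.4]
orientation: [-3.141, 0.002, -0.091]
wrist_force: [0.2, 0.8, -0.2]
gripper_width: 61.7
```

>>> send_rows --pt "0 0 0 -0.0005 0.02 0 0.055" --pt "0 0 0 -0.0005 0.02 0 0.055" --pt "0 0 0 -0.0005 0.02 0 0.055" --pt "0 0 0 -0.0005 0.02 0 0.055" --pt "0 0 0 -0.0005 0.02 0 0.055" --pt "0 0 0 -0.0005 0.02 0 0.055" --pt "0 0 0 -0.0005 0.02 0 0.055" --pt "0 0 0 -0.0005 0.02 0 0.055" --pt "0 0 0 -0.0005 0.02 0 0.055" --pt "0 0 0 -0.0005 0.02 0 0.055"

```text
time_s: 6.45
tcp_pos: [508.8, -279.0, 197.2]
orientation: [-3.141, 0.002, -0.091]
wrist_force: [0.5, -0.6, -0.1]
gripper_width: 62.0
```

>>> send_rows --pt "0 0 0 -0.0005 0.02 0 0.055" --pt "0 0 0 0 0.02 0 0.055" --pt "0 0 0 0 0.012 0 0.055" --pt "0 0 0 0 0.006 0 0.055" --pt "0 0 0 0 0 0 0.055" --pt "0 0 0 0 0 0.01 0.055" --pt "0 0 0 0 0 0.02 0.055" --pt "0 0 0 0 0 0.02 0.055" --pt "0 0 0 0 0 0.02 0.055" --pt "0 0 0 0 0 0.02 0.055"

```text
time_s: 7.28
tcp_pos: [504.6, -333.6, 106.9]
orientation: [-3.141, 0.001, -0.089]
wrist_force: [0.1, -0.4, -1.6]
gripper_width: 61.7
```

>>> send_rows --pt "0 0 0 0 0 0.02 0.055" --pt "0 0 0 0 0 0.02 0.055" --pt "0 0 0 0 0 0.015 0.055" --pt "0 0 0 0 0 0.01 0.055" --pt "0 0 0 0 0 0.005 0.055" --pt "0 0 0 0 0 0 0.055" --pt "0 0 0 0 0 0 0.055"

```text
time_s: 7.87
tcp_pos: [505.0, -335.2, 39.1]
orientation: [3.141, -0.001, -0.09]
wrist_force: [-1.0, -0.0, -0.7]
gripper_width: 61.7
```

>>> send_rows --pt "0 0 0 0 0 0.01 0.055" --pt "0 0 0 0 0 0.008 0.055" --pt "0 0 0 0 0 0.004 0.055" --pt "0 0 0 0 0 0.002 0.055" --pt "0 0 0 0 0 0.001 0.055" --pt "0 0 0 0 0 0.001 0.055" --pt "0 0 0 0 0 0 0.055" --pt "0 0 0 0 0 0 0.055"

```text
time_s: 8.53
tcp_pos: [504.8, -335.4, 12.9]
orientation: [3.141, -0.0, -0.09]
wrist_force: [1.1, 0.5, -0.7]
gripper_width: 62.0
```

>>> send_rows --pt "0 0 0 0 0 0.001 0.055" --pt "0 0 0 0 0 0 0.055" --pt "0 0 0 0 0 0 0.055"

```text
time_s: 8.78
tcp_pos: [505.0, -335.6, 12.1]
orientation: [3.141, -0.001, -0.09]
wrist_force: [-0.1, 0.1, 1.3]
gripper_width: 62.2
```

>>> send_rows --pt "0 0 0 0 0 0.001 0.055" --pt "0 0 0 0 0 0 0.055" --pt "0 0 0 0 0 0 0.055"

```text
time_s: 9.03
tcp_pos: [505.0, -335.7, 12.0]
orientation: [3.141, -0.001, -0.09]
wrist_force: [-2.3, 1.6, 7.9]
gripper_width: 62.0
```

```bash
python3 - <<'E'
from h import *
d=shot('side'); cv2.imwrite('pics/s4.png',cv2.resize(d['pixels'][110:230,310:430,::-1],None,fx=4,fy=4,interpolation=cv2.INTER_CUBIC)); o=robot.get_obs();print(o['tcp_pos'],o['wrist_force'])
E
```

```text
[ 505.05767718 -335.63757217   12.01355807] [-2.68414403  1.60944742  8.41686351]
```

View pics/s4.png

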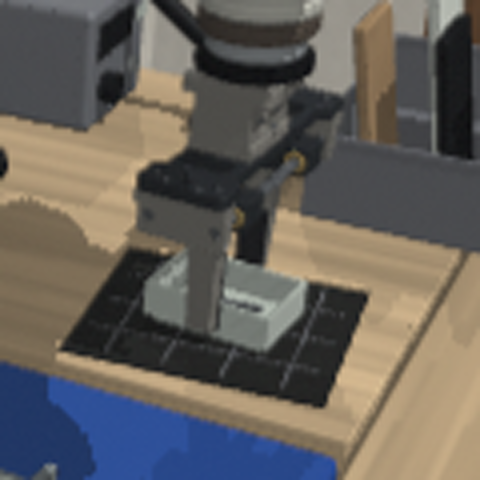

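The tray stands upright on the mat, at crop (225,300) on the mat's middle, with the key visible inside. The contact force is 8 N. Release and rise.

>>> send_rows --pt "0 0 0 0 0 -0.0008 0.062" --pt "0 0 0 0 0 0 0.064" --pt "0 0 0 0 0 0 0.072" --pt "0 0 0 0 0 0 0.085" --pt "0 0 0 0 0 0 0.085" --pt "0 0 0 0 0 0 0.085" --pt "0 0 0 0 0 -0.005 0.085" --pt "0 0 0 0 0 -0.02 0.085" --pt "0 0 0 0 0 -0.03 0.085" --pt "0 0 0 0 0 -0.035 0.085"

```text
time_s: 9.92
tcp_pos: [503.3, -334.0, 100.7]
orientation: [-3.139, 0.003, -0.09]
wrist_force: [-0.2, -0.7, -0.0]
gripper_width: 85.4
```

>>> send_rows --pt "0 0 0 0 0 -0.035 0.085" --pt "0 0 0 0 0 -0.03 0.04" --pt "0 0 0 0 0 -0.03 0.0" --pt "0 0 0 0 0 0 0.0" --pt "0 0 0 0 0 0 0.0"

```text
time_s: 10.33
tcp_pos: [505.7, -336.3, 199.3]
orientation: [3.138, -0.004, -0.09]
wrist_force: [0.5, -0.9, -0.8]
gripper_width: 60.6
```

```bash
python3 - <<'E'
from h import *
d=shot('top')
hsv=cv2.cvtColor(d['pixels'],cv2.COLOR_RGB2HSV); g=d['pixels'].min(2)
m=np.zeros_like(g); m[195:290,375:460]=(g[195:290,375:460]>120)&(hsv[195:290,375:460,1]<50)
n,l,st,c=cv2.connectedComponentsWithStats(m); i=1+st[1:,4].argmax(); print(st[i],c[i],onz(d,c[i],20))
cv2.imwrite('pics/t5.png',cv2.resize(d['pixels'][180:310,200:470,::-1],None,fx=2.9,fy=2.9,interpolation=cv2.INTER_CUBIC)); o=robot.get_obs();print(o['tcp_pos'],o['wrist_force'],o['gripper_width'])
E
```

```text
[408 223  27  41 549] [415.50091075 244.48998179] [ 504.20493382 -321.98076564   20.        ]
[ 504.75206463 -335.34980429  196.88592311] [ 0.52272746  0.21159698 -0.52802445] 56.4477123464227
```

View pics/t5.png

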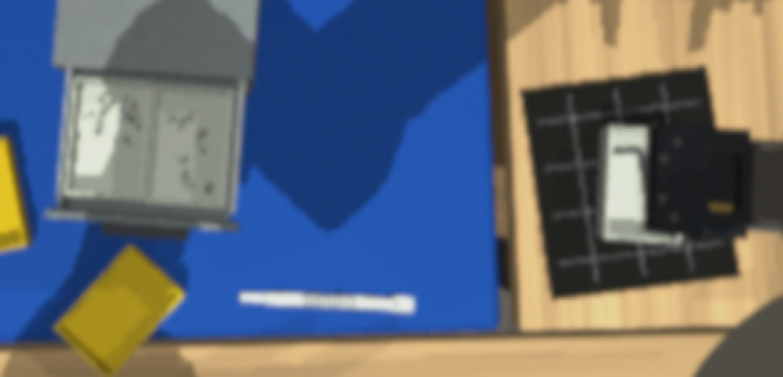

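The tray stands on the mat at about (505,-335), in the crop at (640,180), with the key in it. The drawer, both screw trays, the spudger and the yellow trays are unmoved. Next I move in front of the panel, whose centre is about (489,71), with closed fingers.

>>> send_rows --pt "0 0 0 -0.0066 -0.0288 0 0" --pt "0 0 0 -0.0066 -0.0288 0 0" --pt "0 0 0 -0.0066 -0.0288 0 0" --pt "0 0 0 -0.0066 -0.0288 0 0" --pt "0 0 0 -0.0066 -0.0288 0 0" --pt "0 0 0 -0.0066 -0.0288 0 0" --pt "0 0 0 -0.0066 -0.0288 0 0" --pt "0 0 0 -0.0066 -0.0288 0 0" --pt "0 0 0 -0.0066 -0.0288 0 0" --pt "0 0 0 -0.0066 -0.0288 0 0"

```text
time_s: 11.22
tcp_pos: [463.2, -40.7, 194.4]
orientation: [-3.141, 0.004, -0.091]
wrist_force: [0.2, 0.3, 0.1]
gripper_width: 0.6
```

>>> send_rows --pt "0 0 0 -0.0066 -0.0288 0 0" --pt "0 0 0 -0.0066 -0.0288 0 0" --pt "0 0 0 -0.0066 -0.0288 0 0" --pt "0 0 0 -0.0066 -0.0288 0 0" --pt "0 0 0 0 0 0 0" --pt "0 0 0 0 0 0 0"

```text
time_s: 11.72
tcp_pos: [447.6, 75.6, 194.7]
orientation: [3.141, 0.003, -0.087]
wrist_force: [0.1, 0.0, 0.4]
gripper_width: 0.4
```

>>> send_rows --pt "0 0 0 0 0 0.02 0" --pt "0 0 0 0 0 0.02 0" --pt "0 0 0 0 0 0.02 0" --pt "0 0 0 0 0 0.02 0" --pt "0 0 0 0 0 0.02 0" --pt "0 0 0 0 0 0.015 0" --pt "0 0 0 0 0 0.01 0" --pt "0 0 0 0 0 0 0" --pt "0 0 0 0 0 0 0"

```text
time_s: 12.47
tcp_pos: [448.6, 74.0, 71.0]
orientation: [3.141, 0.001, -0.091]
wrist_force: [1.2, 0.4, 1.2]
gripper_width: 0.2
```

```bash
python3 - <<'E'
from h import *
d=shot('side'); cv2.imwrite('pics/s6.png',cv2.resize(d['pixels'][150:310,200:360,::-1],None,fx=3.5,fy=3.5,interpolation=cv2.INTER_CUBIC)); o=robot.get_obs();print(o['tcp_pos'],o['wrist_force'],o['gripper_width'])
E
```

```text
[449.39719422  74.07551941  71.84236409] [-0.40257998  0.83003004 -0.03402781] 0.3065421690505117
```

View pics/s6.png

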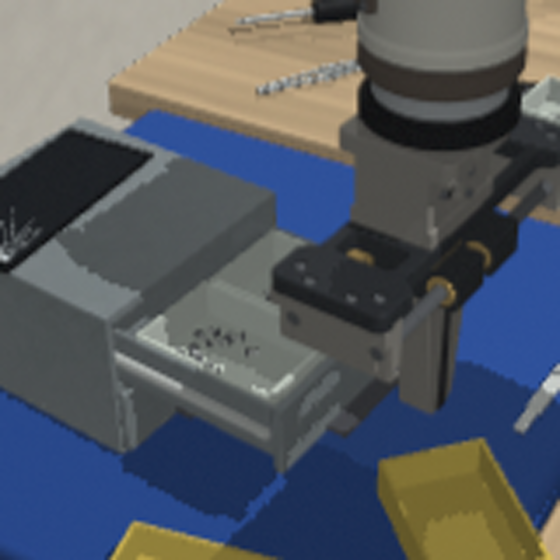

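The closed fingers stand clear in front of the panel, with the tips at crop (425,405), above the lip. Now I push along tool x.

>>> send_rows --pt "0 0 0 0.01 0 0 0" --pt "0 0 0 0.008 0 0 0" --pt "0 0 0 0.004 0 0 0" --pt "0 0 0 0.003 0 0 0" --pt "0 0 0 0.003 0 0 0" --pt "0 0 0 0.003 0 0 0" --pt "0 0 0 0.003 0 0 0" --pt "0 0 0 0.004 0 0 0" --pt "0 0 0 0.005 0 0 0" --pt "0 0 0 0.006 0 0 0"

```text
time_s: 13.35
tcp_pos: [497.8, 70.1, 71.2]
orientation: [3.141, 0.001, -0.09]
wrist_force: [-1.9, -0.8, 0.1]
gripper_width: 0.5
```

>>> send_rows --pt "0 0 0 0.006 0 0 0" --pt "0 0 0 0.006 0 0 0" --pt "0 0 0 0.006 0 0 0" --pt "0 0 0 0.006 0 0 0" --pt "0 0 0 0.006 0 0 0" --pt "0 0 0 0.006 0 0 0" --pt "0 0 0 0.006 0 0 0" --pt "0 0 0 0.006 0 0 0" --pt "0 0 0 0.006 0 0 0" --pt "0 0 0 0.006 0 0 0"

```text
time_s: 14.18
tcp_pos: [558.0, 64.8, 71.3]
orientation: [-3.142, 0.0, -0.09]
wrist_force: [-1.7, -1.6, -0.0]
gripper_width: 0.8
```

>>> send_rows --pt "0 0 0 0.004 0 0 0" --pt "0 0 0 0.004 0 0 0" --pt "0 0 0 0.003 0 0 0" --pt "0 0 0 0.003 0 0 0" --pt "0 0 0 0.002 0 0 0" --pt "0 0 0 0.002 0 0 0" --pt "0 0 0 0 0 0 0"

```text
time_s: 14.77
tcp_pos: [576.0, 63.2, 71.6]
orientation: [-3.141, -0.001, -0.09]
wrist_force: [-0.8, -0.6, -0.6]
gripper_width: 0.7
```

>>> send_rows --pt "0 0 0 0.002 0 0 0" --pt "0 0 0 0.002 0 0 0" --pt "0 0 0 0 0 0 0"

```text
time_s: 15.02
tcp_pos: [578.8, 63.0, 71.5]
orientation: [-3.141, 0.002, -0.09]
wrist_force: [-4.7, -0.2, 2.8]
gripper_width: 0.7
```

>>> send_rows --pt "0 0 0 0.002 0 0 0" --pt "0 0 0 0 0 0 0"

```text
time_s: 15.18
tcp_pos: [580.6, 62.9, 71.4]
orientation: [-3.142, 0.002, -0.09]
wrist_force: [-3.5, -0.6, 1.4]
gripper_width: 0.8
```

>>> send_rows --pt "0 0 0 0.002 0 0 0" --pt "0 0 0 0 0 0 0"

```text
time_s: 15.35
tcp_pos: [583.7, 62.6, 71.5]
orientation: [-3.141, -0.001, -0.09]
wrist_force: [-0.6, -0.1, -0.9]
gripper_width: 1.0
```

>>> send_rows --pt "0 0 0 0.002 0 0 0" --pt "0 0 0 0 0 0 0"

```text
time_s: 15.52
tcp_pos: [586.3, 62.3, 71.6]
orientation: [-3.141, -0.002, -0.09]
wrist_force: [0.4, 0.3, 0.6]
gripper_width: 0.5
```

>>> send_rows --pt "0 0 0 0.002 0 0 0" --pt "0 0 0 0 0 0 0"

```text
time_s: 15.68
tcp_pos: [587.1, 62.2, 71.4]
orientation: [-3.141, 0.001, -0.09]
wrist_force: [-3.6, 0.9, 2.9]
gripper_width: 0.5
```

>>> send_rows --pt "0 0 0 0.001 0 0 0" --pt "0 0 0 0 0 0 0" --pt "0 0 0 0 0 0 0"

```text
time_s: 15.93
tcp_pos: [587.2, 62.2, 71.3]
orientation: [3.142, 0.003, -0.09]
wrist_force: [-7.4, 0.9, 5.0]
gripper_width: 0.6
```

>>> send_rows --pt "0 0 0 -0.01 0 0 0" --pt "0 0 0 -0.03 0 0 0" --pt "0 0 0 -0.03 0 0 0" --pt "0 0 0 -0.03 0 0 0" --pt "0 0 0 0 0 -0.04 0" --pt "0 0 0 0 0 -0.04 0" --pt "0 0 0 0 0 -0.04 0" --pt "0 0 0 -0.02 0 0 0" --pt "0 0 0 0 0 0 0"

```text
time_s: 16.68
tcp_pos: [469.8, 73.0, 194.6]
orientation: [-3.141, -0.007, -0.09]
wrist_force: [-0.7, -0.6, -0.3]
gripper_width: 0.3
```

```bash
python3 - <<'E'
from h import *
d=shot('side','s7.png'); t=shot('top')
a=cv2.resize(d['pixels'][150:310,170:410,::-1],None,fx=3.3,fy=3.3,interpolation=cv2.INTER_CUBIC)
cv2.imwrite('pics/s7c.png',a); o=robot.get_obs();print(o['tcp_pos'],o['wrist_force'])
cv2.imwrite('pics/t7.png',cv2.resize(t['pixels'][110:310,180:470,::-1],None,fx=2.7,fy=2.7,interpolation=cv2.INTER_CUBIC))
E
```

```text
[469.1401945   72.80523055 191.30740797] [-0.49292846  0.21009685 -0.17401312]
```

View pics/s7c.png

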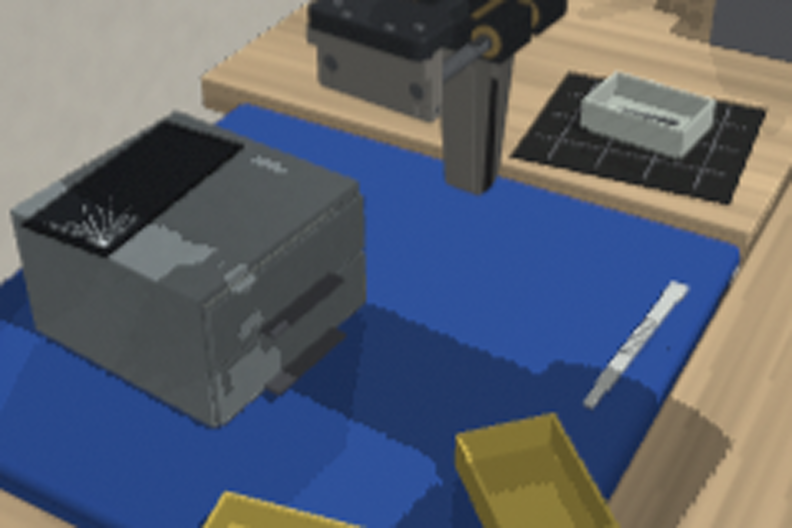

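View pics/t7.png

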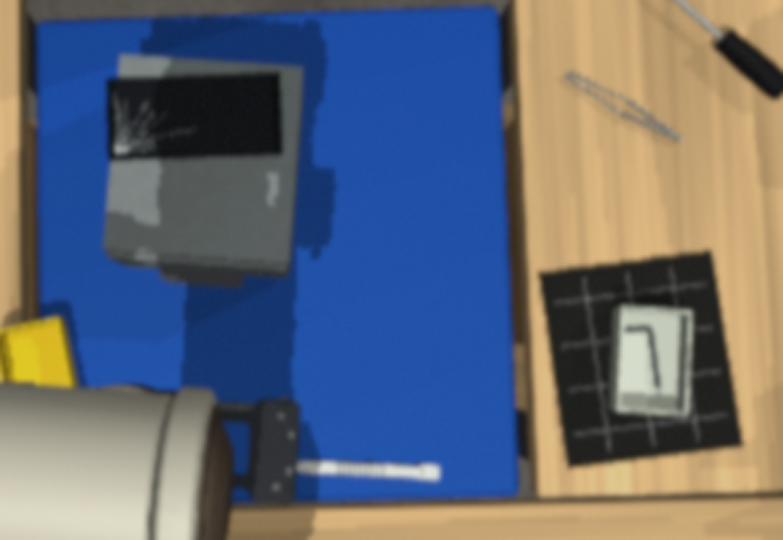

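The drawer front is flush with the case in both views (side crop (290,320), top crop (195,270)). The tray stands in the middle of the mat with the key inside (top crop (655,360)). The glass, the spudger and the yellow trays are where they were, and the arm is clear.

```bash
python3 -c "
from h import *
print(robot.hand_in())"
```

```text
the job is handed in; nothing more can be done
None
```

The job is done and handed in at about 17 s of the 61 s allowed. I lifted the top tray out level with the hex key in it, set it down on the mat, and then pushed the drawer home.

- **Tray:** the last pictures show it upright near the middle of the mat, at about (505, -335) mm, with the hex key inside. The mat's centre is at about (506, -330) mm.
- **Drawer:** the front panel sits flush with the case in both views. While I pushed, the resistance rose to about 5 N at the catch and dropped away. It then met a hard stop at about 7 N.
- **Lower trays:** both were in the drawer when I lifted the top tray off. With the drawer shut I could not see them again; nothing jammed on the way in.
- **Left alone:** the glass panel, the spudger and the yellow trays look unmoved. The arm never went near the clamp block; it is not in the last crops, so I did not check it by eye.

Two readings disagreed. A quick colour fit put the tray's centre about 13 mm off in y, because the gripper hid half of the tray. The final unobstructed view agrees with the position where I released it. The hand-in gave no verdict.

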